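# Replace the missing cartridge fuse with the fuse tongs

## Robot

A 6-joint arm with a two-finger parallel gripper is mounted at the origin on the work surface. World frame = base frame: x ahead of the robot, y to its left, z up, the work surface at z = 0. Lengths are in m, angles in degrees, forces in N, time in s.
With the tool pointing down it reaches from about 0.375 to 0.9 m from the base axis. Payload 3.1 kg.
Tool frame: the origin (TCP) lies at the very end of the fingers, on their centre line; the grasp point (between the pads) lies 19 mm behind it; z points along the fingers, y is the direction in which the jaws open and shut (so a half turn about z gives the same grasp; the last joint's range is limited). The gripper opens to 87 mm and grips with 3 to 60 N. Pads are 19 mm wide; open, the fingers measure 117 mm over their backs; the gripper's body (75 mm by 190 mm) begins 51 mm behind the grasp point.
Start: joints at [-76.461, 30.224, 82.088, -0, 67.689, -10.227], TCP at [0.252, -0.572, 0.223] pointing down, gripper open.
Joint ranges: [-176.69, 176.69], [-43.24, 126.21], [12.49, 139.97], [-82, 262], [0, 151.66], [-163.58, 163.58]. Speed limits (degrees/s): [159.86, 159.86, 180, 180, 180, 180].

## Interface

Orientations are given as a 3x3 rotation matrix whose columns are the frame's x, y, z axes.
In Python, from rig import read_state, capture, hand_in gives the robot as it stands. The module is installed in compiled form; this text tells all that it offers.
- The arm moves only by the tool move_arm, never from a script. Its arguments are lists of equal length, an entry for each row: "linear": the shift along the tool's x, y, z in cm, a list of three; "angular": the turn, a rotation vector about the tool's x, y, z in rad, a list of three; "fingers": the gripper command: -1 is fully open, 1 is shut, values between are in proportion. In form: {"linear": [[tx, ty, tz], ...], "angular": [[wx, wy, wz], ...], "fingers": [fingers, ...]}. A call has 1 to 12 rows; each row is the pose to reach, as a shift and turn from the pose measured when the call began, along the tool's axes at that moment; what a row does not reach only later rows make up. A row lasts 1/12 s, in which the tool goes at most 41.7 mm and 7.16 degrees, less where a joint would pass 70% of its speed; a pose out of reach is approached as far as the arm can. A call with a gripper value outside its range is refused whole. The fingers move at their own pace and stop on an object; the grip force is fixed at half the most. Time passes only in rows, so rows that repeat a pose let the fingers close. It gives the time, the measured TCP pose, the force and the opening at its end, in the units of the state.
- read_state(): the state, without advancing time (a new reading comes with each control period).
- capture(name): name is "side" or "top" or "wrist"; returns a dict with "color" (420x560x3 uint8, red, green, blue), "fx", "fy", "cx", "cy" (pixels), "view" (4x4, takes a point from world to camera coordinates); the wrist camera has in their place "hand_eye" (4x4, takes a point from camera to tool coordinates, whose origin is the TCP and whose axes are the flange's). Camera axes: x right, y down, z forward; pixel columns grow to the right and rows downward; lengths in m; the calibration is good to about 2 mm. A picture is of the moment at which its call begins: read the wrist's pose just before it. There is no depth.
- hand_in(): hands the job in, once; it reports no verdict.
The state is a dict: "time_s": time; "joint_positions": joint angles; "qvel": joint speeds; "tau": joint torques, N m; "position": TCP position; "tcp_rot": TCP orientation; "force": force on the tool from outside, world axes, zero at the start; "moment": the same for the moment, N m; "opening": opening from 0.0 (shut) to 1.0 (fully open).
Only numpy, scipy, OpenCV 4.12 (cv2) and the standard library are available. Lean on these libraries where they do the work, as an engineer would, in place of code of your own. Each camera call takes 0.05 s, during which the arm holds its last target. There are 200 camera calls.

## Task

One fuse base on the board has no fuse. Take the sprung fuse tongs from their stand, use them to pick the large fuse out of the spares tray, and press it straight and gently, but fully home onto its seats, into the empty pair of clips (the base gives on its rubber mounts); never touch the fuse with the gripper itself. Then stand the tongs back in their stand and leave everything else as it is.

Things in the scene. Friction and masses are not known exactly. Their poses are not given: they have to be found in the camera images.
- tongs_grip (a point): Sprung black plastic fuse tongs, 115 mm long, 60 g, loose, standing jaws down in the stand. Point on their middle line where they are squeezed, 74 mm above the jaw tips; z up to the bow (top 39 mm higher); arms close along y. Each arm has a flat finger pad 24 mm wide (x), 22 mm below to 19 mm above this point; guard ledges just below it, 4 mm thick, stick out 8 mm.
- tongs_cups (a point): Centre between the tongs' cupped jaws, 66 mm below tongs_grip. Cups 12 mm wide (x), reaching 9 mm below this point. They wrap the large fuse lying along x, so it cannot slip up or down. Free gap between the lips 27 mm at rest; it shrinks 2 to 4 mm for each mm the pads are squeezed together.
- jaw_l: The +y arm of the tongs; origin at its sprung hinge, 36 mm above and 8 mm beside tongs_grip. It leans out 0.098 rad at rest; over the pads the tongs then measure 33 mm (top) to 41 mm (bottom). About 3 N per side starts to close them; 8 N per side closes them onto the large fuse, the pads then parallel and 30 mm over their outsides. Closed empty: about 28 mm.
- jaw_r: The -y arm of the tongs, mirror image of jaw_l. More than 40 N of a jaw on the fuse cracks it; squeezing the pads with F gives about 0.35 (F - 8 N) at each jaw.
- stand_mouth (a point): Wooden stand of the tongs, fixed block 72 mm (x) by 92 mm (y), 60 mm high. Point: centre of its pocket's mouth on the top face, z up. Pocket 23 mm (x) by 55 mm (y), 54 mm deep. The tongs stand in it with their guards resting on the top face, arms along the stand's y; tongs_grip is then 26 mm above this point.
- fuse_center (a point): Centre of the loose large cartridge fuse: white ceramic tube, a steel cap at each end, 14 mm diameter, 51 mm long, 18 to 29 g, lying level along x in one of three pairs of V-saddles of the spares tray, axis 22 mm above the bench. The saddles carry it 13 to 21 mm each side of its middle; between them it is free. The other two spares are smaller.
- fuse: The same large fuse; origin at its centre.
- thin_a_center (a point): Centre of a smaller spare fuse, 10 mm diameter, 38 mm long, in the tray beside the large one. Leave alone.
- thin_b_center (a point): The second smaller spare fuse, the same size. Leave alone.
- tray: Grey spares tray, fixed, 74 mm (x) by 132 mm (y), floor 6 mm high; origin centre of the underside. Its three saddle pairs lie at y = -42, 0 and 42 mm, the fuses along x.
- clip_home (a point): Where the large fuse's centre must come to lie in the empty fuse base, 52 mm above the bench before pressing: axis level along x, z up; there the fuse rests on copper seats. Two pairs of copper spring leaves, each 8 mm wide, stand 17 mm each side of this point along x; between them 26 mm are free for the tongs, down to 15 mm below this point. This point moves with the base's body.
- clip_mouth (a point): Mouth of the clips, 11 mm above clip_home, leaves flared to 24 mm along y. From 5 mm above clip_home down to the seats the leaves stand only 12.4 mm apart and grip the 14 mm fuse by friction all the way: it needs a steady push of 7 to 15 N, stays where it is left, and is home only on the seats, where the force rises further. Pressing beyond about 25 N breaks the base.
- base_open: Steel foot plate, 84 mm (x) by 36 mm (y), of the empty fuse base, fixed on the board; origin centre of its underside, 40 mm below clip_home. The grey moulded body with the clips floats above it on soft rubber bobbins and sinks several mm (at most 10) when pressed. End blocks 28.5 mm each side of clip_home along x, up to 2 mm above it, leave the fuse 3 mm each way.
- base_b: A neighbouring fuse base, the same but with its fuse fitted, top 65 mm above the bench; the three stand side by side 52 mm apart along y.
- base_c: The other neighbouring base with its fuse fitted.
- board: Plywood board of the boat's fuse panel, fixed flat on the bench, 130 mm (x) by 176 mm (y) by 12 mm, brass busbar 8 mm high along its +x edge; origin centre of the underside.
- winder_a: White plastic hand-line winder lying on the bench, about 185 by 72 by 18 mm. Leave alone.
- winder_b: A second such winder. Leave alone.
- driver: Screwdriver lying on the bench, 190 mm. Leave alone.
- jar: Small amber jar with steel lid, 60 mm diameter, 75 mm high. Leave alone.
- mug: White mug, 80 mm diameter, 90 mm high. Leave alone.

How it is judged (in metres and radians):
On the way, in this order (a step that is already met when the one before it is completed fails the run):
1. the large fuse is lifted clear of the tray, held between both jaws of the tongs (contact force between each of jaw_l, jaw_r and fuse above 0.3 N and height (world z) of fuse_center above 0.06 m), for 0.2 s.
2. the large fuse is fully home in the clips of the empty base (z of fuse_center in the frame of clip_home between -0.002 and 0.0015 m and x of fuse_center in the frame of clip_home between -0.0045 and 0.0045 m and y of fuse_center in the frame of clip_home between -0.002 and 0.002 m and angle between the x axis of fuse_center and the x axis of clip_home, either way round below 0.06 rad), for 0.2 s.
At the end, for the whole second after the job is handed in: The large fuse rests in the empty base: within 1.5 mm of fully home in height, 4.5 mm along its axis, 2 mm sideways, level and aligned within 0.06 rad. The tongs stand upright in their stand, guards down on its top face (8 mm across, 3 mm in height, 0.1 rad), let go and at rest (all of step 2 and linear speed of fuse below 0.02 m/s and horizontal distance between tongs_grip and stand_mouth below 0.008 m and z of tongs_grip in the frame of stand_mouth between 0.0225 and 0.0285 m and angle between tongs_grip's own z axis and vertical below 0.1 rad); the robot touches nothing.
It fails at once if the gripper or the arm touches the large fuse (contact force between any of the fingers, the arm and fuse above 0.2 N).
It fails at once if the fuse, the tongs or the robot presses so hard on the empty base that the contact forces on it and its clips (some 20 N of it the leaves pinching the fuse) pass 50 N (contact force between base_open and anything else above 50 N).
It fails at once if a jaw squeezes the ceramic fuse with more than 40 N (contact force between any of jaw_l, jaw_r and fuse above 40 N).
It fails at once if a neighbouring base is struck (contact force between any of base_b, base_c and anything else above 15 N).
It fails at once if a smaller spare fuse, a winder, the screwdriver, the jar or the mug is moved more than 15 mm (distance of any of thin_a_center, thin_b_center, winder_a, winder_b, driver, jar, mug from where it was at the start of the episode above 0.015 m).
It also fails if it takes over 61 s, if anything falls off the work surface, if the arm or the gripper's body presses on something with over 40 N, if the wrist force passes 120 N, or if a joint passes its speed limit or range.

## Working session

There is one attempt and no reset: what is moved stays moved. The work goes in short steps, Python scripts to look and compute and a tool call to move; the robot and the scene stay as the last step left them, time stands still between calls to the robot, and variables do not carry over. Pictures are saved under pics/ and viewed, about 8 in all and at most 12, crops included, and the job is handed in when it is done.

Besides the shell and the picture viewer there is one more tool, called after "Emit:" by a JSON object that holds its "api" and its "payload", one argument or row to a line. move_arm: Moves the arm, as the interface text tells. Its arguments: {"type":"object","properties":{"linear":{"type":"array"},"angular":{"type":"array"},"fingers":{"type":"array"}},"required":["linear","angular","fingers"]}

```bash
mkdir -p pics; cat > h.py <<'E'
import numpy as np, cv2
from rig import read_state, capture, hand_in
def save(img,n): cv2.imwrite('pics/'+n+'.png',cv2.cvtColor(img,cv2.COLOR_RGB2BGR))
def cam(name):
    s=read_state(); c=capture(name)
    if name=='wrist':
        T=np.eye(4); T[:3,:3]=np.array(s['tcp_rot']); T[:3,3]=s['position']
        M=T@np.array(c['hand_eye'])   # cam->world
    else: M=np.linalg.inv(np.array(c['view']))
    c['M']=M; return c
def ray(c,u,v):
    d=c['M'][:3,:3]@np.array([(u-c['cx'])/c['fx'],(v-c['cy'])/c['fy'],1]); return c['M'][:3,3],d
def onz(c,u,v,z):
    o,d=ray(c,u,v); return o+d*(z-o[2])/d[2]
def proj(c,p):
    q=np.linalg.inv(c['M'])@np.append(p,1); return np.array([c['fx']*q[0]/q[2]+c['cx'],c['fy']*q[1]/q[2]+c['cy']])
E
python3 - <<'E'
from h import *
import pickle
t=cam('top');s=cam('side')
pickle.dump((t,s),open('c0.pkl','wb'))
save(cv2.resize(t['color'],(800,600),interpolation=cv2.INTER_CUBIC),'top0')
save(cv2.resize(s['color'],(800,600),interpolation=cv2.INTER_CUBIC),'side0')
for c in(t,s): print(c['fx'],c['cx'],c['cy'],c['M'].round(3))
print(read_state())
E
```

```text
384.40881107797463 289.4242607011605 210.3540780186188 [[ 0.026 -0.993  0.112  0.421]
 [-0.999 -0.023  0.025  0.06 ]
 [-0.023 -0.112 -0.993  1.003]
 [ 0.     0.     0.     1.   ]]
413.4785547435903 281.2680832732066 216.0409797403988 [[-0.982 -0.108  0.155  0.339]
 [-0.189  0.505 -0.842  0.954]
 [ 0.012 -0.856 -0.517  0.667]
 [ 0.     0.     0.     1.   ]]
{'time_s': 0.1, 'joint_positions': array([-7.64601885e+01,  3.02716963e+01,  8.21471682e+01, -5.56315646e-06,
        6.76905161e+01, -1.02260067e+01]), 'qvel': array([ 0.03301884, -0.05609704, -0.12393871, -0.08773552,  0.0497031 ,
       -0.01264376]), 'tau': array([ 6.38766505e-05, -4.40985382e+01, -1.77150679e+01,  6.34062756e-02,
        5.34140377e-02, -5.24485245e-05]), 'position': array([ 0.25176101, -0.57134554,  0.22170075]), 'tcp_rot': array([[ 9.15200315e-01,  4.02998987e-01, -4.47035900e-04],
       [ 4.02999093e-01, -9.15198496e-01,  1.85597151e-03],
       [ 3.38828058e-04, -1.87874078e-03, -9.99998178e-01]]), 'force': array([0.47315125, 0.5879451 , 0.59930202]), 'moment': array([-0.02245855,  0.00281046,  0.012634  ]), 'opening': 0.9986069858125212}
```

View pics/top0.png

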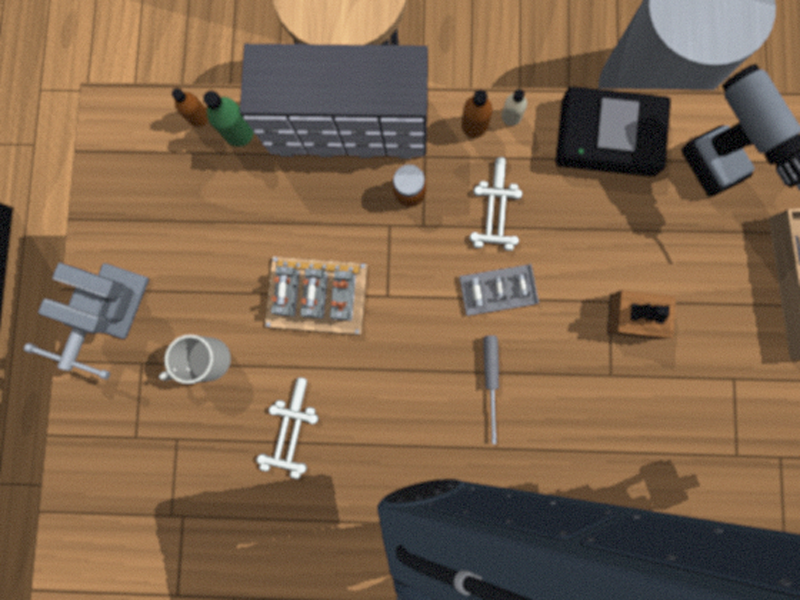

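View pics/side0.png

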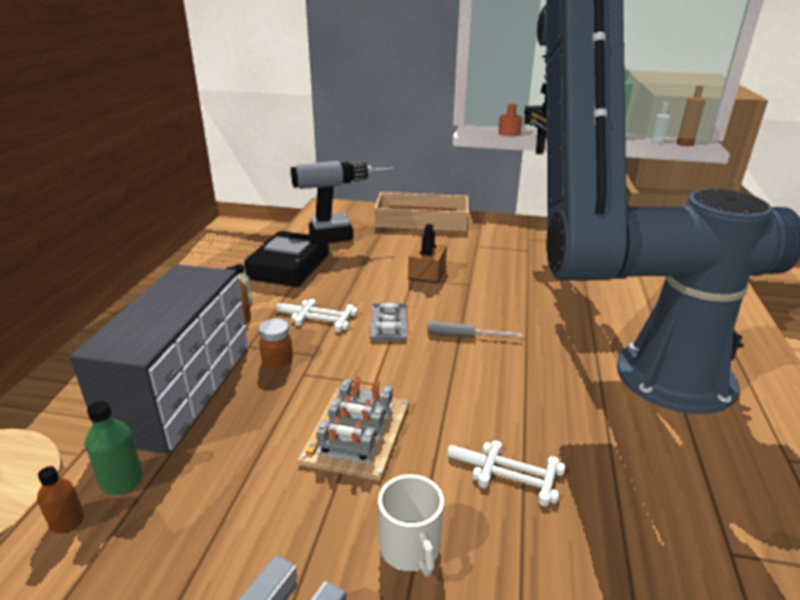

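Top view: the stand with the tongs is at (646,313), the tray at (498,290) with the large fuse on its left (477,292), and the board at (316,295) with the empty base on its right (341,293). The side view agrees. Next, rough positions.

```bash
python3 - <<'E'
from h import *
import pickle
t,s=pickle.load(open('c0.pkl','rb'))
k=.7
for n,u,v,z in [('stand',646,315,.06),('stTL',619,291,.06),('stTR',675,293,.06),('stBL',619,335,.06),('stBR',673,338,.06),('tongtop',650,313,.125),('fuseL',477,292,.022),('fuseL1',475,280,.022),('fuseL2',480,305,.022),('thin1',501,289,.02),('thin2',523,286,.02),('trayTL',458,277,.01),('trayTR',532,265,.01),('trayBL',467,314,.01),('trayBR',538,305,.01),('bTL',270,257,.012),('bTR',367,263,.012),('bBL',265,328,.012),('bBR',362,333,.012),('open',341,293,.05),('openT',341,277,.054),('openB',341,310,.054),('b1',312,292,.054),('b0',283,290,.054)]:
    p=onz(t,u*k,v*k,z); print(n,p.round(4),proj(s,p).round()/k)
s=read_state();c=cam('wrist');print(np.array(c['hand_eye']).round(3),c['fx'])
E
```

```text
stand [ 0.5117 -0.3136  0.06  ] [428.57142857 250.        ]
stTL [ 0.552  -0.2685  0.06  ] [408.57142857 257.14285714]
stTR [ 0.5507 -0.3636  0.06  ] [415.71428571 240.        ]
stBL [ 0.4764 -0.2673  0.06  ] [440. 260.]
stBR [ 0.4735 -0.3581  0.06  ] [445.71428571 244.28571429]
tongtop [ 0.5088 -0.2942  0.125 ] [428.57142857 228.57142857]
fuseL [ 0.5496 -0.0287  0.022 ] [387.14285714 324.28571429]
fuseL1 [ 0.5713 -0.0248  0.022 ] [377.14285714 324.28571429]
fuseL2 [ 0.5263 -0.0343  0.022 ] [400.         324.28571429]
thin1 [ 0.5563 -0.0719  0.02  ] [388.57142857 314.28571429]
thin2 [ 0.5627 -0.1113  0.02  ] [390.         304.28571429]
trayTL [0.578  0.0052 0.01  ] [370.         337.14285714]
trayTR [ 0.6032 -0.1292  0.01  ] [372.85714286 302.85714286]
trayBL [ 0.5106 -0.0122  0.01  ] [404.28571429 337.14285714]
trayBR [ 0.53   -0.1402  0.01  ] [407.14285714 302.85714286]
bTL [0.6073 0.3521 0.012 ] [297.14285714 460.        ]
bTR [0.5999 0.1724 0.012 ] [335.71428571 387.14285714]
bBL [0.4761 0.354  0.012 ] [381.42857143 474.28571429]
bBR [0.4714 0.1769 0.012 ] [407.14285714 398.57142857]
open [0.5387 0.212  0.05  ] [362.85714286 388.57142857]
openT [0.5665 0.2125 0.054 ] [347.14285714 384.28571429]
openB [0.5084 0.2101 0.054 ] [381.42857143 388.57142857]
b1 [0.5388 0.2623 0.054 ] [355.71428571 405.71428571]
b0 [0.5412 0.3136 0.054 ] [345.71428571 428.57142857]
[[ 0.    -0.959 -0.284  0.077]
 [ 1.     0.    -0.    -0.   ]
 [ 0.    -0.284  0.959 -0.162]
 [ 0.     0.     0.     1.   ]] 298.63368861088964
```

```bash
cat >> h.py <<'E'
from scipy.spatial.transform import Rotation as Ro
def go(x,y,z,yaw):
    s=read_state(); R=np.array(s['tcp_rot']); a=np.radians(yaw)
    Rt=np.array([[np.cos(a),np.sin(a),0],[np.sin(a),-np.cos(a),0],[0,0,-1]])
    print('lin',(R.T@(np.array([x,y,z])-s['position'])*100).round(2),'ang',Ro.from_matrix(R.T@Rt).as_rotvec().round(4),'t',s['time_s'],'pos',s['position'].round(4),'F',s['force'].round(1),'op',round(s['opening'],3))
E
python3 -c "
from h import *
go(.512,-.312,.24,-1)"
```

```text
lin [ 34.27 -13.26  -1.79] ang [-1.700e-03  1.000e-04  4.323e-01] t 0.15 pos [ 0.2518 -0.5714  0.2218] F [-0.1  0.4  0. ] op 1.003
```

Emit:
{"api": "move_arm", "payload": {
  "linear": [
    [3,-1.1,-0.2],
    [7,-2.7,-0.4],
    [11,-4.3,-0.6],
    [15,-5.8,-0.8],
    [19,-7.4,-1],
    [23,-8.9,-1.2],
    [27,-10.4,-1.4],
    [30,-11.6,-1.6],
    [33,-12.8,-1.7],
    [34.27,-13.26,-1.8],
    [34.27,-13.26,-1.8],
    [34.27,-13.26,-1.8]
  ],
  "angular": [
    [0,0,0.05],
    [0,0,0.1],
    [0,0,0.15],
    [0,0,0.2],
    [0,0,0.25],
    [0,0,0.3],
    [0,0,0.35],
    [0,0,0.4],
    [0,0,0.432],
    [0,0,0.432],
    [0,0,0.432],
    [0,0,0.432]
  ],
  "fingers": [-1,-1,-1,-1,-1,-1,-1,-1,-1,-1,-1,-1]
}}

```text
time_s: 1.15
position: [0.5118, -0.3119, 0.2398]
tcp_rot: [[1.0, -0.015, -0.001], [-0.015, -1.0, 0.001], [-0.001, -0.001, -1.0]]
force: [-1.0, -0.9, 0.6]
opening: 0.999
```

```bash
python3 - <<'E'
from h import *
import pickle
c=cam('wrist'); pickle.dump(c,open('w1.pkl','wb'))
save(cv2.resize(c['color'],(800,600),interpolation=cv2.INTER_CUBIC),'w1')
go(.512,-.312,.24,-1)
E
```

```text
lin [ 0.08 -0.07 -0.02] ang [-0.0012  0.0016  0.0006] t 1.2 pos [ 0.5112 -0.3127  0.2398] F [ 0.4 -0.3  0.2] op 1.001
```

View pics/w1.png

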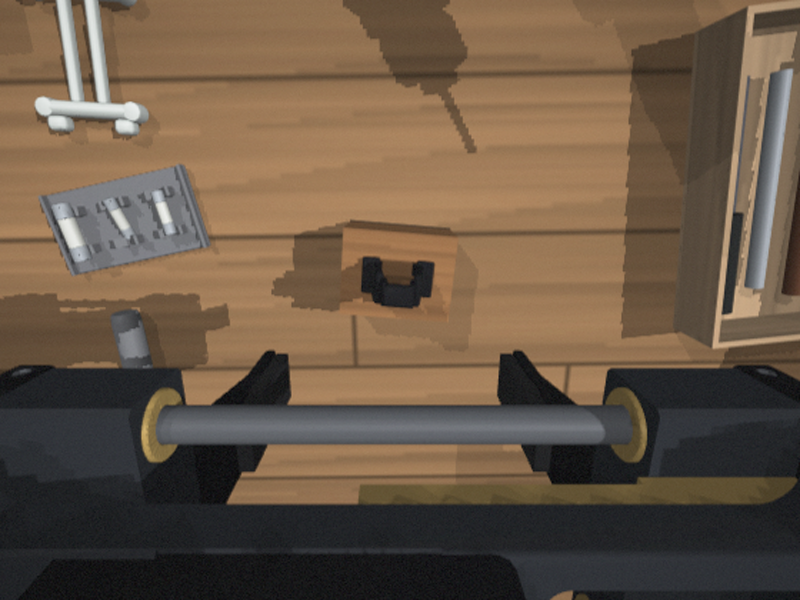

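Wrist view: the stand is at (400,272), the tongs bow at (400,290), the arm guards at (372,275) and (424,275), and the tray at (125,218). I'll take a closer crop for exact corners.

```bash
python3 - <<'E'
from h import *
import pickle
c=pickle.load(open('w1.pkl','rb'))
a=c['color'][145:235,225:335]; b=c['color'][110:195,20:160]
A=cv2.resize(a,None,fx=5.3,fy=5.3,interpolation=cv2.INTER_CUBIC); 
save(A,'w1c'); print(A.shape)
E
```

```text
(477, 583, 3)
```

View pics/w1c.png

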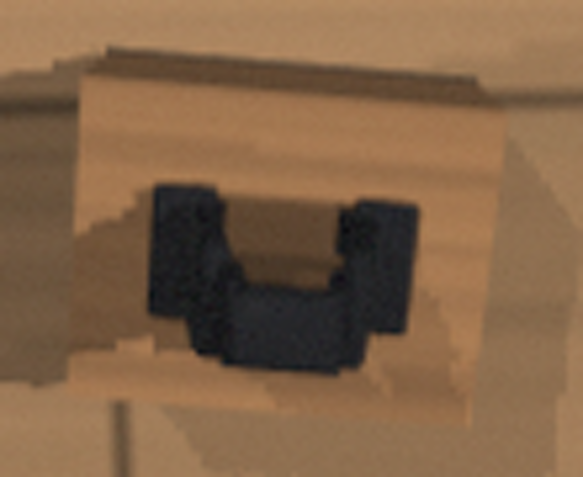

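```bash
python3 - <<'E'
from h import *
import pickle
c=pickle.load(open('w1.pkl','rb'))
def P(l,z): return np.array([onz(c,225+(u+.5)/5.3-.5,145+(v+.5)/5.3-.5,z) for u,v in l])
S=P([(82,73),(507,105),(470,425),(68,392)],.06)
print(S.round(4),S.mean(0).round(4),[np.linalg.norm(S[i]-S[i-1]).round(4) for i in range(4)])
for i,j in((1,0),(2,3)): d=S[j]-S[i]; print('yaw',np.degrees(np.arctan2(-d[0],d[1])))
for i,j in((3,0),(2,1)): d=S[j]-S[i]; print('yaw',np.degrees(np.arctan2(d[1],d[0])))
G=P([(155,185),(418,205),(405,333),(150,315)],.064); print(G.round(4),G.mean(0))
B=P([(230,285),(345,290),(340,372),(222,365)],.125); print(B.round(4),B.mean(0))
b=pickle.load(open('c0.pkl','rb'))[0]
go(.5,-.3,.2,-2)
# tray
k=.7
T=np.array([onz(c,u*k,v*k,.012) for u,v in [(40,197),(182,165),(210,246),(76,274)]]);print(T.round(4),T.mean(0))
F=np.array([onz(c,u*k,v*k,.022) for u,v in [(65,206),(80,257),(73,232)]]);print(F.round(4))
E
```

```text
[[ 0.5532 -0.2729  0.06  ]
 [ 0.5451 -0.3638  0.06  ]
 [ 0.4727 -0.3574  0.06  ]
 [ 0.4819 -0.2663  0.06  ]] [ 0.5132 -0.3151  0.06  ] [np.float64(0.0716), np.float64(0.0912), np.float64(0.0726), np.float64(0.0915)]
yaw -5.112370565134815
yaw -5.763645149154213
yaw -5.321008403884134
yaw -5.05222701565044
[[ 0.5296 -0.288   0.064 ]
 [ 0.5244 -0.3446  0.064 ]
 [ 0.4958 -0.342   0.064 ]
 [ 0.5007 -0.2858  0.064 ]] [ 0.51259976 -0.3151036   0.064     ]
[[ 0.522  -0.3055  0.125 ]
 [ 0.5207 -0.3261  0.125 ]
 [ 0.5054 -0.3252  0.125 ]
 [ 0.507  -0.3037  0.125 ]] [ 0.51376776 -0.31509454  0.125     ]
lin [-1.13 -1.25  3.98] ang [-0.0012  0.0016  0.018 ] t 1.2 pos [ 0.5112 -0.3127  0.2398] F [ 0.4 -0.3  0.2] op 1.001
[[ 5.778e-01  1.000e-04  1.200e-02]
 [ 6.028e-01 -1.300e-01  1.200e-02]
 [ 5.321e-01 -1.447e-01  1.200e-02]
 [ 5.078e-01 -1.600e-02  1.200e-02]] [ 0.55511603 -0.07266094  0.012     ]
[[ 0.5702 -0.0278  0.022 ]
 [ 0.5254 -0.0308  0.022 ]
 [ 0.5477 -0.0296  0.022 ]]
```

Stand measures 72 x 91 mm as specified; centre (0.513,-0.315), yaw -5.3°, with the tongs concentric.

```bash
python3 -c "
from h import *
go(.5130,-.3151,.14,-5.3);go(.5130,-.3151,.067,-5.3)"
```

```text
lin [0.2  0.25 9.98] ang [-0.0011  0.0017  0.0756] t 1.2 pos [ 0.5112 -0.3127  0.2398] F [ 0.4 -0.3  0.2] op 1.001
lin [ 0.21  0.26 17.28] ang [-0.0011  0.0017  0.0756] t 1.2 pos [ 0.5112 -0.3127  0.2398] F [ 0.4 -0.3  0.2] op 1.001
```

Emit:
{"api": "move_arm", "payload": {
  "linear": [
    [0.2,0.25,3],
    [0.2,0.25,6],
    [0.2,0.25,9],
    [0.2,0.25,11.5],
    [0.2,0.26,13.5],
    [0.2,0.26,15.2],
    [0.2,0.26,16.5],
    [0.21,0.26,17.2],
    [0.21,0.26,17.28],
    [0.21,0.26,17.28],
    [0.21,0.26,17.28]
  ],
  "angular": [
    [0,0,0.04],
    [-0.001,0.002,0.076],
    [-0.001,0.002,0.076],
    [-0.001,0.002,0.076],
    [-0.001,0.002,0.076],
    [-0.001,0.002,0.076],
    [-0.001,0.002,0.076],
    [-0.001,0.002,0.076],
    [-0.001,0.002,0.076],
    [-0.001,0.002,0.076],
    [-0.001,0.002,0.076]
  ],
  "fingers": [-1,-1,-1,-1,-1,-1,-1,-1,-1,-1,-1]
}}

```text
time_s: 2.12
position: [0.5131, -0.3163, 0.0678]
tcp_rot: [[0.996, -0.094, 0.001], [-0.094, -0.996, -0.001], [0.002, 0.001, -1.0]]
force: [-0.4, -1.2, 0.7]
opening: 1.003
```

Emit:
{"api": "move_arm", "payload": {
  "linear": [
    [0,0,0],
    [0,0,0],
    [0,0,0],
    [0,0,0],
    [0,0,0],
    [0,0,0],
    [0,0,0],
    [0,0,0],
    [0,0,0],
    [0,0,0]
  ],
  "angular": [
    [0,0,0],
    [0,0,0],
    [0,0,0],
    [0,0,0],
    [0,0,0],
    [0,0,0],
    [0,0,0],
    [0,0,0],
    [0,0,0],
    [0,0,0]
  ],
  "fingers": [0.15,0.15,0.15,0.15,0.15,0.15,0.15,0.15,0.15,0.15]
}}

```text
time_s: 2.95
position: [0.513, -0.3162, 0.0677]
tcp_rot: [[0.996, -0.094, 0.001], [-0.094, -0.996, -0.001], [0.001, 0.001, -1.0]]
force: [0.4, -0.4, -0.7]
opening: 0.438
```

Emit:
{"api": "move_arm", "payload": {
  "linear": [
    [0,0,0],
    [0,0,0],
    [0,0,-1],
    [0,0,-2.5],
    [0,0,-4],
    [0,0,-6],
    [0,0,-8],
    [0,0,-10],
    [0,0,-12],
    [0,0,-13],
    [0,0,-13],
    [0,0,-13]
  ],
  "angular": [
    [0,0,0],
    [0,0,0],
    [0,0,0],
    [0,0,0],
    [0,0,0],
    [0,0,0],
    [0,0,0],
    [0,0,0],
    [0,0,0],
    [0,0,0],
    [0,0,0],
    [0,0,0]
  ],
  "fingers": [0.18,0.18,0.18,0.18,0.18,0.18,0.18,0.18,0.18,0.18,0.18,0.18]
}}

```text
time_s: 3.95
position: [0.5128, -0.3161, 0.1981]
tcp_rot: [[0.996, -0.094, 0.002], [-0.094, -0.996, -0.002], [0.002, 0.001, -1.0]]
force: [-0.1, -0.0, -0.6]
opening: 0.41
```

```bash
python3 -c "
from h import *
go(.5475-.04*.982,-.0305-.04*.187,.19,10.8)"
```

```text
lin [ -3.06 -27.65   0.77] ang [ 0.0017 -0.0019 -0.2822] t 3.95 pos [ 0.5128 -0.3161  0.1981] F [-0.1 -0.  -0.6] op 0.41
```

The force reading of -0.6 N matches the 60 g tongs, so they are held. Moving to the tray.

Emit:
{"api": "move_arm", "payload": {
  "linear": [
    [-0.2,-2,0.1],
    [-0.6,-5,0.2],
    [-1,-8.5,0.3],
    [-1.4,-12,0.4],
    [-1.8,-15.5,0.5],
    [-2.2,-19,0.6],
    [-2.6,-22.5,0.7],
    [-2.9,-25.5,0.77],
    [-3.06,-27.2,0.77],
    [-3.06,-27.65,0.77],
    [-3.06,-27.65,0.77],
    [-3.06,-27.65,0.77]
  ],
  "angular": [
    [0,0,-0.03],
    [0,0,-0.06],
    [0,0,-0.09],
    [0,0,-0.13],
    [0,0,-0.17],
    [0,0,-0.21],
    [0,0,-0.25],
    [0.002,-0.002,-0.282],
    [0.002,-0.002,-0.282],
    [0.002,-0.002,-0.282],
    [0.002,-0.002,-0.282],
    [0.002,-0.002,-0.282]
  ],
  "fingers": [0.18,0.18,0.18,0.18,0.18,0.18,0.18,0.18,0.18,0.18,0.18,0.18]
}}

```text
time_s: 4.95
position: [0.5082, -0.0385, 0.1893]
tcp_rot: [[0.982, 0.187, -0.001], [0.187, -0.982, 0.0], [-0.001, -0.0, -1.0]]
force: [0.9, -0.5, -1.2]
opening: 0.411
```

```bash
python3 - <<'E'
from h import *
import pickle
c=cam('wrist'); pickle.dump(c,open('w2.pkl','wb'))
save(cv2.resize(c['color'],(800,600),interpolation=cv2.INTER_CUBIC),'w2')
go(.5475,-.0305,.19,10.8)
E
```

```text
lin [ 4.   -0.11 -0.05] ang [-0.0001  0.0007 -0.0011] t 5.0 pos [ 0.5084 -0.039   0.1895] F [ 0.2  0.  -0.9] op 0.409
```

View pics/w2.png

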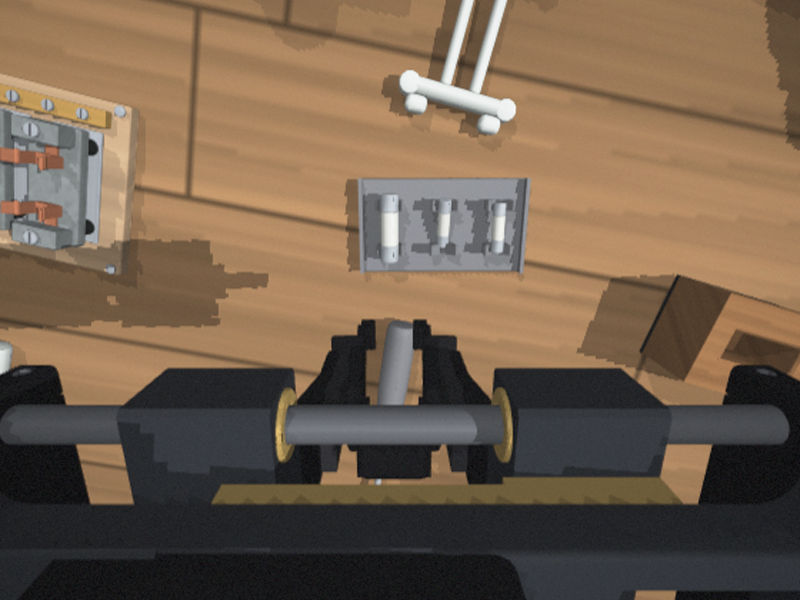

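The fuse is at (390,228), lying along the image vertical; the tongs jaw tips are at (368,330) and (420,330), open around the gap. Measuring both.

```bash
python3 - <<'E'
from h import *
import pickle
c=pickle.load(open('w2.pkl','rb'));im=c['color'];hsv=cv2.cvtColor(im,cv2.COLOR_RGB2HSV)
M=c['M']
def blobs(mask,amin,roi):
    m=np.zeros_like(mask);x0,y0,x1,y1=roi;m[y0:y1,x0:x1]=mask[y0:y1,x0:x1]
    n,l,st,ce=cv2.connectedComponentsWithStats(m);return [(st[i],ce[i],l==i) for i in range(1,n) if st[i][4]>=amin]
w=((im.min(2)>175)).astype(np.uint8)
for st,ce,m in blobs(w,15,(250,125,370,195)):
    r=cv2.minAreaRect(np.argwhere(m)[:,::-1].astype(np.float32));print('white',st,ce.round(2),r,onz(c,*ce,.022).round(4), onz(c,*ce,.029).round(4))
x0,y0,x1,y1=262,130,285,190
print(im[y0:y1:3,273].tolist())
print('row160',im[158,262:286,1].tolist()); print('row140',im[140,262:286,1].tolist()); print('row180',im[180,262:286,1].tolist())
for r in (226,230,234,238): print(r,im[r,245:310,0].tolist())
E
```

```text
white [269 136  10  48 396] [273.66 159.49] ((273.5, 159.5), (47.0, 9.0), 90.0) [ 0.5481 -0.0292  0.022 ] [ 0.5488 -0.0291  0.029 ]
white [308 141   8  32 154] [311.43 156.24] ((311.1692199707031, 156.45384216308594), (6.046232223510742, 31.285091400146484), 3.1798300743103027) [ 0.5592 -0.0689  0.022 ] [ 0.5597 -0.0679  0.029 ]
white [346 142   8  35 182] [349.9  159.05] ((349.6802062988281, 158.97714233398438), (6.198493480682373, 34.198585510253906), 4.085616588592529) [ 0.5641 -0.1107  0.022 ] [ 0.5645 -0.1089  0.029 ]
[[149, 152, 157], [149, 152, 157], [167, 173, 180], [203, 210, 216], [204, 212, 217], [209, 214, 220], [197, 201, 205], [241, 241, 239], [240, 241, 238], [240, 241, 238], [240, 241, 238], [240, 241, 238], [239, 240, 237], [240, 240, 238], [223, 226, 225], [199, 206, 214], [202, 209, 216], [199, 206, 214], [145, 149, 153], [128, 130, 135]]
row160 [103, 104, 105, 104, 114, 151, 175, 205, 223, 232, 238, 241, 244, 244, 240, 234, 208, 133, 135, 134, 136, 141, 150, 148]
row140 [99, 100, 86, 87, 102, 123, 140, 158, 173, 189, 203, 210, 211, 167, 209, 193, 176, 102, 103, 13
[... 628 characters left out ...]
128, 131, 128, 131, 131, 38, 28, 31, 28, 32, 35, 29, 28, 30, 30, 27, 38, 96, 179, 177, 181, 181, 183, 183, 184, 184]
234 [114, 114, 114, 116, 113, 44, 24, 28, 29, 16, 26, 26, 26, 29, 32, 29, 29, 49, 115, 116, 114, 116, 114, 117, 115, 83, 79, 86, 93, 98, 106, 114, 122, 129, 138, 139, 145, 151, 155, 158, 153, 151, 150, 144, 32, 30, 29, 27, 30, 35, 33, 24, 29, 18, 29, 30, 46, 116, 117, 116, 116, 116, 115, 117, 115]
238 [34, 33, 27, 33, 33, 33, 34, 33, 33, 25, 20, 27, 28, 22, 28, 33, 24, 40, 98, 110, 109, 108, 106, 111, 94, 79, 85, 93, 95, 102, 112, 114, 125, 129, 133, 137, 140, 147, 149, 150, 148, 149, 146, 140, 33, 32, 31, 26, 30, 30, 29, 27, 32, 31, 33, 33, 29, 32, 32, 33, 36, 35, 31, 40, 41]
```

```bash
python3 - <<'E'
from h import *
import pickle
c=pickle.load(open('w2.pkl','rb'));s=read_state();R=np.array(s['tcp_rot']);p=np.array(s['position'])
t=pickle.load(open('c0.pkl','rb'))[0]
def tool(q): return (R.T@(q-p)*1000).round(1)
for u,v in((272.6,137),(272.7,160.3),(272.7,184)):
    q=onz(c,u,v,.022);print(q.round(4),tool(q))
a=onz(c,272.6,137,.022)-onz(c,272.7,184,.022);print('yaw',np.degrees(np.arctan2(a[1],a[0])),np.linalg.norm(a))
for u in(252.5,262.3,288.7,298.5): print('tip',tool(onz(c,u,226,.135)),tool(onz(c,u,226,.15)))
im=t['color'];im2=cv2.cvtColor(im,cv2.COLOR_RGB2HSV)
m=((im.min(2)>150)).astype(np.uint8);m[:, :315]=0;m[:,355:]=0;m[:192]=0;m[218:]=0
n,l,st,ce=cv2.connectedComponentsWithStats(m);print([(st[i].tolist(),ce[i].round(1),onz(t,*ce[i],.022).round(4)) for i in range(1,n)])
E
```

```text
[ 0.5712 -0.0237  0.022 ] [ 64.7  -3.4 167.4]
[ 0.547  -0.0283  0.022 ] [ 40.   -3.3 167.5]
[ 0.5213 -0.0332  0.022 ] [ 13.8  -3.4 167.5]
yaw 10.781747479187493 0.05083147304275745
tip [  2.9 -17.8  54.5] [  8.  -16.6  39.5]
tip [  2.9 -10.3  54.5] [ 8.  -9.6 39.5]
tip [ 2.9  9.9 54.5] [ 8.   9.1 39.5]
tip [ 2.9 17.3 54.5] [ 8.1 16.1 39.5]
[([331, 194, 7, 20, 82], array([334.1, 203.7]), array([ 0.5515, -0.0292,  0.022 ])), ([348, 194, 4, 13, 39], array([349.6, 200.2]), array([ 0.5613, -0.0686,  0.022 ]))]
```

Emit:
{"api": "move_arm", "payload": {
  "linear": [
    [1.5,-0.1,0],
    [3,-0.2,1],
    [4,-0.32,3],
    [4,-0.32,5],
    [4,-0.32,7],
    [4,-0.32,8.5],
    [4,-0.32,10],
    [4,-0.32,11],
    [4,-0.32,11.7],
    [4,-0.32,12.05],
    [4,-0.32,12.05],
    [4,-0.32,12.05]
  ],
  "angular": [
    [0,0,0],
    [0,0,0],
    [0,0,0],
    [0,0,0],
    [0,0,0],
    [0,0,0],
    [0,0,0],
    [0,0,0],
    [0,0,0],
    [0,0,0],
    [0,0,0],
    [0,0,0]
  ],
  "fingers": [0.18,0.18,0.18,0.18,0.18,0.18,0.18,0.18,0.18,0.18,0.18,0.18]
}}

```text
time_s: 6.0
position: [0.5475, -0.0288, 0.0693]
tcp_rot: [[0.983, 0.186, 0.0], [0.186, -0.983, -0.0], [0.0, 0.0, -1.0]]
force: [-0.5, 0.1, -0.7]
opening: 0.409
```

```bash
python3 - <<'E'
from h import *
c=cam('wrist')
save(cv2.resize(c['color'][150:360,150:410],None,fx=2.8,fy=2.8,interpolation=cv2.INTER_CUBIC),'w3')
go(.547,-.0283,.069,10.8)
E
```

```text
lin [-0.05 -0.05  0.06] ang [ 0.0005 -0.0006 -0.0013] t 6.05 pos [ 0.5476 -0.0287  0.0696] F [-0.3 -0.7 -0.9] op 0.413
```

View pics/w3.png

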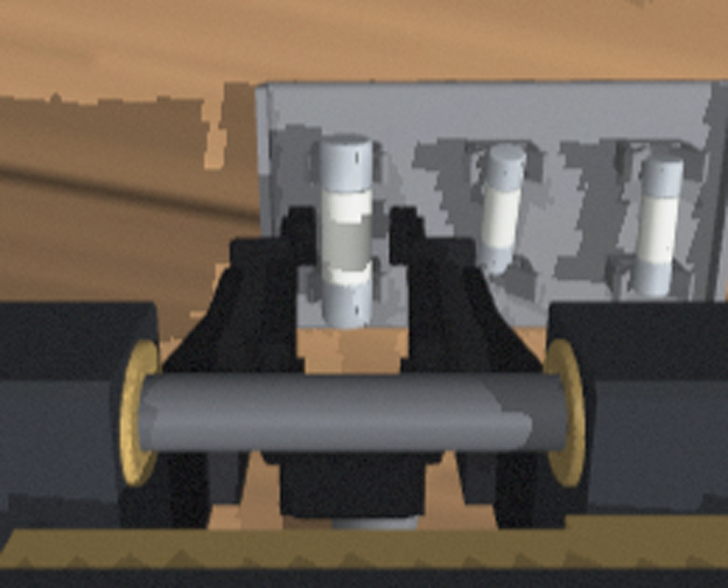

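The fuse sits between the jaws, about 1–1.5 mm left of centre (fuse 347, lips 315/390 in the crop). I'll nudge 1 mm and then close.

Emit:
{"api": "move_arm", "payload": {
  "linear": [
    [0,-0.12,0.06],
    [0,-0.12,0.06],
    [0,-0.12,0.06],
    [0,-0.12,0.06],
    [0,-0.12,0.06],
    [0,-0.12,0.06],
    [0,-0.12,0.06],
    [0,-0.12,0.06],
    [0,-0.12,0.06],
    [0,-0.12,0.06],
    [0,-0.12,0.06],
    [0,-0.12,0.06]
  ],
  "angular": [
    [0,0,0],
    [0,0,0],
    [0,0,0],
    [0,0,0],
    [0,0,0],
    [0,0,0],
    [0,0,0],
    [0,0,0],
    [0,0,0],
    [0,0,0],
    [0,0,0],
    [0,0,0]
  ],
  "fingers": [0.18,0.18,0.21,0.24,0.27,0.29,0.31,0.33,0.4,0.6,1,1]
}}

```text
time_s: 7.05
position: [0.5473, -0.0274, 0.069]
tcp_rot: [[0.983, 0.186, 0.001], [0.186, -0.983, -0.0], [0.001, 0.0, -1.0]]
force: [0.3, 1.4, -0.1]
opening: 0.34
```

Emit:
{"api": "move_arm", "payload": {
  "linear": [
    [0,0,0],
    [0,0,-0.5],
    [0,0,-1.5],
    [0,0,-3],
    [0,0,-4.5],
    [0,0,-6.5],
    [0,0,-8.5],
    [0,0,-10],
    [0,0,-11],
    [0,0,-11],
    [0,0,-11]
  ],
  "angular": [
    [0,0,0],
    [0,0,0],
    [0,0,0],
    [0,0,0],
    [0,0,0],
    [0,0,0],
    [0,0,0],
    [0,0,0],
    [0,0,0],
    [0,0,0],
    [0,0,0]
  ],
  "fingers": [1,1,1,1,1,1,1,1,1,1,1]
}}

```text
time_s: 7.97
position: [0.5474, -0.0275, 0.1796]
tcp_rot: [[0.983, 0.186, 0.002], [0.186, -0.983, -0.001], [0.002, 0.001, -1.0]]
force: [0.4, -1.6, -2.8]
opening: 0.337
```

```bash
python3 - <<'E'
from h import *
# look pose at open base: guess (.5387,.212), shifted back 4cm in x
go(.500,.213,.19,-2)
E
```

```text
lin [ -0.18 -24.51  -1.06] ang [ 0.0008 -0.0018  0.222 ] t 7.9667 pos [ 0.5474 -0.0275  0.1796] F [ 0.4 -1.6 -2.8] op 0.337
```

Emit:
{"api": "move_arm", "payload": {
  "linear": [
    [0,-2,-0.5],
    [0,-4.5,-1],
    [-0.1,-7.5,-1],
    [-0.1,-10.5,-1],
    [-0.1,-13.5,-1],
    [-0.1,-16.5,-1],
    [-0.2,-19.5,-1.06],
    [-0.2,-22,-1.06],
    [-0.2,-24,-1.06],
    [-0.2,-24.5,-1.06],
    [-0.2,-24.5,-1.06],
    [-0.2,-24.5,-1.06]
  ],
  "angular": [
    [0,0,0.02],
    [0,0,0.05],
    [0,0,0.08],
    [0,0,0.11],
    [0,0,0.14],
    [0,0,0.17],
    [0,0,0.2],
    [0.001,-0.002,0.222],
    [0.001,-0.002,0.222],
    [0.001,-0.002,0.222],
    [0.001,-0.002,0.222],
    [0.001,-0.002,0.222]
  ],
  "fingers": [1,1,1,1,1,1,1,1,1,1,1,1]
}}

```text
time_s: 8.97
position: [0.4994, 0.2124, 0.1891]
tcp_rot: [[0.999, -0.034, -0.002], [-0.034, -0.999, -0.001], [-0.002, 0.001, -1.0]]
force: [0.1, -0.4, -0.5]
opening: 0.337
```

```bash
python3 - <<'E'
from h import *
import pickle
c=cam('wrist'); pickle.dump(c,open('w4.pkl','wb'))
save(cv2.resize(c['color'][60:270,140:420],None,fx=2.85,fy=2.85,interpolation=cv2.INTER_CUBIC),'w4')
go(.540,.212,.19,-2)
E
```

```text
lin [ 4.03 -0.15 -0.08] ang [ 0.0007  0.0014 -0.0003] t 9.0167 pos [0.4997 0.2119 0.1893] F [ 0.2 -0.5 -0.4] op 0.338
```

View pics/w4.png

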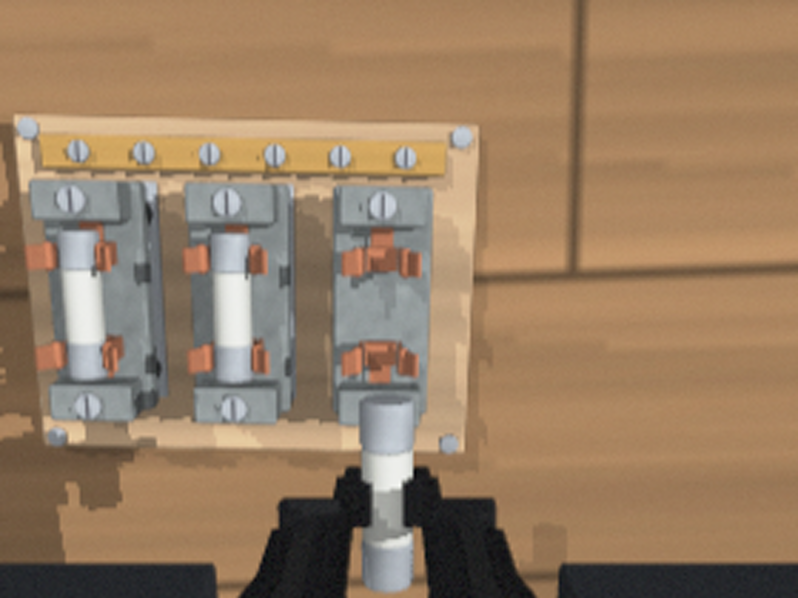

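Clear view: the fuse is held between the jaws (ends at 386,400 and 386,580). The empty clips are at (382,262) and (380,362) and the screws at (70,200), (228,201), (383,205). I'll measure by colour mask.

```bash
python3 - <<'E'
from h import *
import pickle
c=pickle.load(open('w4.pkl','rb'));im=c['color'].astype(int);s=read_state();R=np.array(s['tcp_rot']);p=np.array(s['position'])
def tool(q): return (R.T@(np.array(q)-p)*1000).round(1)
f=lambda U,V:(140+(U+.5)/2.85-.5,60+(V+.5)/2.85-.5)
m=((im[...,0]-im[...,2]>70)&(im[...,0]-im[...,1]>55)).astype(np.uint8)
for nm,(U0,V0,U1,V1) in {'up':(330,225,435,285),'lo':(330,335,435,385)}.items():
    a,b=map(int,f(U0,V0));d,e=map(int,f(U1,V1));mm=np.zeros_like(m);mm[b:e,a:d]=m[b:e,a:d]
    col=np.where(mm.sum(0)>=3)[0];row=np.where(mm.sum(1)>=3)[0]
    print(nm,col.min(),col.max(),row.min(),row.max())
    for r in range(row.min(),row.max()+1): print(r,''.join('#' if x else '.' for x in mm[r,a:d]))
    uc=(col.min()+col.max())/2
    print(a)
    for z in(.063,.052): 
        q=onz(c,uc,(row.min()+row.max())/2,z);print(z,q.round(4),tool(q))
for U,V in[(70,200),(228,201),(383,205),(87,406),(233,407)]:
    q=onz(c,*f(U,V),.055);print('screw',q.round(4),tool(q))
w=(im.min(2)>150)
for V in(410,430,470,500,560): 
    v=int(f(0,V)[1]); cs=np.where(w[v,255:295])[0]+255; print('fuse row',v,cs.min(),cs.max(),tool(onz(c,(cs.min()+cs.max())/2,v,.141)))
print([tool(onz(c,*f(386,V),.141)) for V in(400,590)])
E
```

```text
up 260 287 142 155
142 ................#######..............
143 ................#######..............
144 ................#######..............
145 ................#######..............
146 ................######...............
147 ...........#..#######................
148 .........###..######......##.........
149 ......#######.######......##.........
150 ......######..#.####......##....#....
151 .....#######..#...........##....#....
152 .....#######..#...........##....#....
153 ......######..#...........##....#....
154 .....#######..............##....#....
155 ......######..............##.........
255
0.063 [0.555  0.2116 0.063 ] [ 55.5  -1.7 126.2]
0.052 [0.5542 0.2117 0.052 ] [ 54.7  -1.8 137.2]
lo 260 276 181 193
181 .............########..#.............
182 ..........##.########................
183 .........###.#.######.....#..........
184 ......######.#...........##..........
185 .....#######...................#.....
186 .....#######...................#.....
187 .....#######.........................
188 .....#######.......##................
189 ......######.......###...............
190 ......#####......#####...............
191 ...............#######...............
192 ...............#######...............
193 ...............######................
255
0.063 [0.5183 0.2183 0.063 ] [ 18.6  -7.1 126.3]
0.052 [0.5161 0.2186 0.052 ] [ 16.4  -7.4 137.3]
screw [0.5754 0.3151 0.055 ] [  72.2 -105.9  134.1]
screw [0.5733 0.2623 0.055 ] [ 71.9 -53.1 134.2]
screw [0.5702 0.2106 0.055 ] [ 70.7  -1.2 134.2]
screw [0.5044 0.319  0.055 ] [   1.1 -107.2  134.2]
screw [0.5023 0.2667 0.055 ] [  0.8 -55.  134.3]
fuse row 203 260 284 [22.5 -2.3 48.3]
fuse row 210 271 284 [17.2  1.7 48.3]
fuse row 224 269 284 [ 6.4  1.  48.3]
fuse row 235 271 278 [-2.2 -0.5 48.3]
fuse row 256 274 283 [-19.4   2.5  48.3]
[array([24.7, -0.1, 48.3]), array([-28.4,  -0. ,  48.3])]
```

Clip centre in the tool frame is (35.1,-1.8) mm; leaf spacing comes out at 34.0 and base pitch at 52, both as given. The held fuse is at about (-1.5,0). Moving above the mouth for a check.

Emit:
{"api": "move_arm", "payload": {
  "linear": [
    [1,0,0],
    [2.2,-0.1,0.3],
    [3.2,-0.18,1],
    [3.66,-0.18,2],
    [3.66,-0.18,3.2],
    [3.66,-0.18,4.4],
    [3.66,-0.18,5.4],
    [3.66,-0.18,5.9],
    [3.66,-0.18,5.93],
    [3.66,-0.18,5.93]
  ],
  "angular": [
    [0,0,0.016],
    [0,0,0.016],
    [0,0,0.016],
    [0,0,0.016],
    [0,0,0.016],
    [0,0,0.016],
    [0,0,0.016],
    [0,0,0.016],
    [0,0,0.016],
    [0,0,0.016]
  ],
  "fingers": [1,1,1,1,1,1,1,1,1,1]
}}

```text
time_s: 9.85
position: [0.5362, 0.2122, 0.1295]
tcp_rot: [[0.999, -0.051, -0.002], [-0.051, -0.999, -0.001], [-0.002, 0.001, -1.0]]
force: [-0.3, 0.2, -0.7]
opening: 0.339
```

```bash
python3 - <<'E'
from h import *
import pickle
c=cam('wrist'); d=cam('side'); pickle.dump((c,d),open('w5.pkl','wb'))
a=cv2.resize(c['color'][100:250,200:350],(600,600),interpolation=cv2.INTER_CUBIC)
save(a,'w5')
go(.540,.212,.13,-2.8)
E
```

```text
lin [0.33 0.03 0.04] ang [ 0.0005  0.0003 -0.0024] t 9.95 pos [0.5367 0.2125 0.1304] F [-0.1 -0.8 -1.4] op 0.338
```

View pics/w5.png

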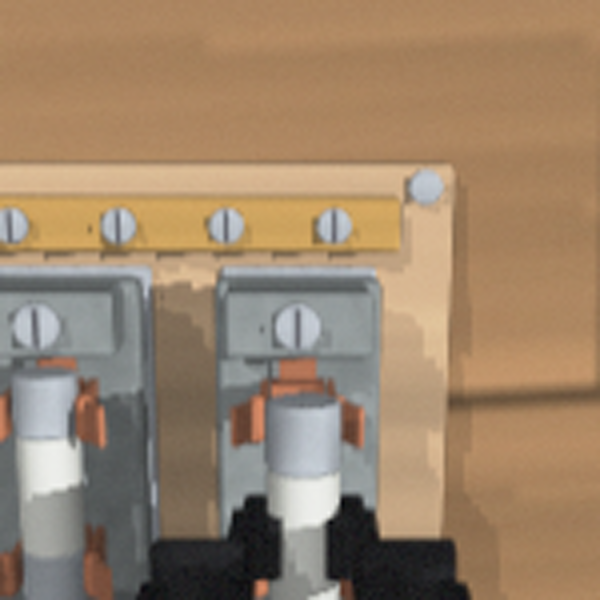

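```bash
python3 - <<'E'
from h import *
import pickle
c,d=pickle.load(open('w5.pkl','rb'));s=read_state();R=np.array(s['tcp_rot']);p=np.array(s['position']);print(c['cx'],c['cy'])
def tool(q): return (R.T@(np.array(q)-p)*1000).round(1)
f=lambda U,V:(200+(U+.5)/4-.5,100+(V+.5)/4-.5)
for n,U,V,z in[('leafL',232,425,.063),('leafR',366,425,.063),('screw',297,327,.055),('blkL',227,355,.054),('blkR',377,355,.054),('blkL',227,290,.054),('blkR',379,290,.054),('bodyR',379,480,.03),('plateR',382,285,.014),('plateL',219,285,.014),('fL',266,430,.083),('fR',341,430,.083),('fL',269,505,.083),('fR',341,505,.083),('fend',303,395,.083),('fend',303,408,.090)]:
    print(n,tool(onz(c,*f(U,V),z)))
a=cv2.resize(d['color'][215:315,190:310],(720,600),interpolation=cv2.INTER_CUBIC); save(a,'s5')
E
```

```text
275.405656262886 213.87805625150642
leafL [ 15.1 -13.1  67.4]
leafR [15.1 13.4 67.4]
screw [33.2 -0.3 75.4]
blkL [ 27.3 -14.4  76.4]
blkR [27.3 15.9 76.4]
blkL [ 40.5 -14.2  76.4]
blkR [40.5 16.  76.4]
bodyR [ -6.8  18.3 100.4]
plateR [ 35.6  19.3 116.4]
plateL [ 35.6 -18.6 116.4]
fL [19.6 -5.8 47.4]
fR [19.6  7.8 47.4]
fL [ 5.3 -5.4 47.4]
fR [ 5.3  7.9 47.4]
fend [26.1  0.9 47.4]
fend [25.4  0.9 40.4]
```

View pics/s5.png

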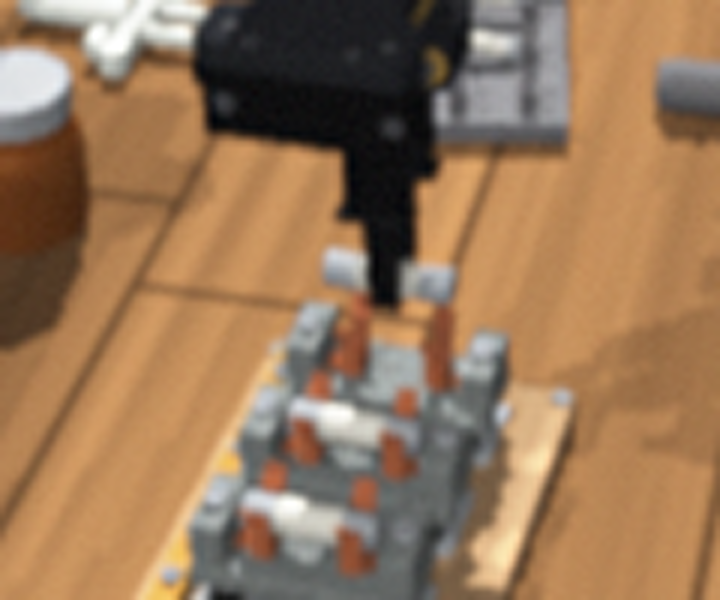

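Alignment is good: the fuse is about 0.7 mm to +y and 1.2 mm to +x of the clip centre. I'll correct that while lowering to just above the leaves.

Emit:
{"api": "move_arm", "payload": {
  "linear": [
    [-0.06,-0.03,0],
    [-0.12,-0.07,0.2],
    [-0.12,-0.07,0.6],
    [-0.12,-0.07,1],
    [-0.12,-0.07,1.4],
    [-0.12,-0.07,1.7],
    [-0.12,-0.07,1.8],
    [-0.12,-0.07,1.8],
    [-0.12,-0.07,1.8]
  ],
  "angular": [
    [0,0,0],
    [0,0,0],
    [0,0,0],
    [0,0,0],
    [0,0,0],
    [0,0,0],
    [0,0,0],
    [0,0,0],
    [0,0,0]
  ],
  "fingers": [1,1,1,1,1,1,1,1,1]
}}

```text
time_s: 10.7
position: [0.5356, 0.2132, 0.1122]
tcp_rot: [[0.999, -0.051, -0.001], [-0.051, -0.999, -0.0], [-0.0, 0.001, -1.0]]
force: [-0.4, 0.3, -0.8]
opening: 0.337
```

Emit:
{"api": "move_arm", "payload": {
  "linear": [
    [0,0,0.1],
    [0,0,0.2],
    [0,0,0.3],
    [0,0,0.3]
  ],
  "angular": [
    [0,0,0],
    [0,0,0],
    [0,0,0],
    [0,0,0]
  ],
  "fingers": [1,1,1,1]
}}

```text
time_s: 11.03
position: [0.5355, 0.2132, 0.1091]
tcp_rot: [[0.999, -0.051, -0.001], [-0.051, -0.999, -0.001], [-0.001, 0.001, -1.0]]
force: [0.0, 0.3, -0.1]
opening: 0.339
```

Emit:
{"api": "move_arm", "payload": {
  "linear": [
    [0,0,0.1],
    [0,0,0.2],
    [0,0,0.3],
    [0,0,0.3]
  ],
  "angular": [
    [0,0,0],
    [0,0,0],
    [0,0,0],
    [0,0,0]
  ],
  "fingers": [1,1,1,1]
}}

```text
time_s: 11.37
position: [0.5357, 0.2134, 0.1063]
tcp_rot: [[0.999, -0.051, -0.0], [-0.051, -0.999, -0.0], [-0.0, 0.0, -1.0]]
force: [-0.7, 1.0, 1.6]
opening: 0.338
```

Emit:
{"api": "move_arm", "payload": {
  "linear": [
    [0,0,0.1],
    [0,0,0.2],
    [0,0,0.2]
  ],
  "angular": [
    [0,0,0],
    [0,0,0],
    [0,0,0]
  ],
  "fingers": [1,1,1]
}}

```text
time_s: 11.62
position: [0.5358, 0.2134, 0.1046]
tcp_rot: [[0.999, -0.051, 0.0], [-0.051, -0.999, -0.0], [0.0, 0.0, -1.0]]
force: [-1.5, 0.5, 4.9]
opening: 0.337
```

Emit:
{"api": "move_arm", "payload": {
  "linear": [
    [0,0,0.1],
    [0,0,0.2],
    [0,0,0.2]
  ],
  "angular": [
    [0,0,0],
    [0,0,0],
    [0,0,0]
  ],
  "fingers": [1,1,1]
}}

```text
time_s: 11.87
position: [0.5359, 0.2134, 0.1032]
tcp_rot: [[0.999, -0.051, 0.001], [-0.051, -0.999, -0.0], [0.001, 0.0, -1.0]]
force: [-1.7, 0.3, 6.7]
opening: 0.339
```

Emit:
{"api": "move_arm", "payload": {
  "linear": [
    [0,0,0.1],
    [0,0,0.15],
    [0,0,0.15]
  ],
  "angular": [
    [0,0,0],
    [0,0,0],
    [0,0,0]
  ],
  "fingers": [1,1,1]
}}

```text
time_s: 12.12
position: [0.536, 0.2135, 0.1025]
tcp_rot: [[0.999, -0.051, 0.001], [-0.051, -0.999, -0.0], [0.001, -0.0, -1.0]]
force: [-2.5, -0.6, 8.8]
opening: 0.336
```

Emit:
{"api": "move_arm", "payload": {
  "linear": [
    [0,0,0.1],
    [0,0,0.15],
    [0,0,0.15]
  ],
  "angular": [
    [0,0,0],
    [0,0,0],
    [0,0,0]
  ],
  "fingers": [1,1,1]
}}

```text
time_s: 12.37
position: [0.536, 0.2135, 0.102]
tcp_rot: [[0.999, -0.051, 0.001], [-0.051, -0.999, -0.0], [0.001, -0.0, -1.0]]
force: [-2.2, -0.4, 8.4]
opening: 0.336
```

Emit:
{"api": "move_arm", "payload": {
  "linear": [
    [0,0,0.1],
    [0,0,0.15],
    [0,0,0.15]
  ],
  "angular": [
    [0,0,0],
    [0,0,0],
    [0,0,0]
  ],
  "fingers": [1,1,1]
}}

```text
time_s: 12.62
position: [0.5361, 0.2135, 0.1015]
tcp_rot: [[0.999, -0.051, 0.002], [-0.051, -0.999, -0.0], [0.002, -0.0, -1.0]]
force: [-1.8, 0.2, 9.0]
opening: 0.34
```

Emit:
{"api": "move_arm", "payload": {
  "linear": [
    [0,0,0.1],
    [0,0,0.15],
    [0,0,0.15]
  ],
  "angular": [
    [0,0,0],
    [0,0,0],
    [0,0,0]
  ],
  "fingers": [1,1,1]
}}

```text
time_s: 12.87
position: [0.5362, 0.2134, 0.1011]
tcp_rot: [[0.999, -0.051, 0.002], [-0.051, -0.999, -0.0], [0.002, -0.0, -1.0]]
force: [-1.9, 0.9, 9.5]
opening: 0.342
```

Emit:
{"api": "move_arm", "payload": {
  "linear": [
    [0,0,0.15],
    [0,0,0.2],
    [0,0,0.25],
    [0,0,0.25]
  ],
  "angular": [
    [0,0,0],
    [0,0,0],
    [0,0,0],
    [0,0,0]
  ],
  "fingers": [1,1,1,1]
}}

```text
time_s: 13.2
position: [0.5367, 0.2134, 0.0994]
tcp_rot: [[0.999, -0.051, 0.004], [-0.051, -0.999, -0.0], [0.004, -0.0, -1.0]]
force: [-0.2, -0.1, 5.2]
opening: 0.337
```

Emit:
{"api": "move_arm", "payload": {
  "linear": [
    [0,0,0.15],
    [0,0,0.2],
    [0,0,0.25],
    [0,0,0.25]
  ],
  "angular": [
    [0,0,0],
    [0,0,0],
    [0,0,0],
    [0,0,0]
  ],
  "fingers": [1,1,1,1]
}}

```text
time_s: 13.53
position: [0.537, 0.2134, 0.0976]
tcp_rot: [[0.999, -0.051, 0.005], [-0.051, -0.999, -0.0], [0.005, -0.0, -1.0]]
force: [-0.8, 0.7, 6.1]
opening: 0.338
```

Emit:
{"api": "move_arm", "payload": {
  "linear": [
    [0,0,0.15],
    [0,0,0.2],
    [0,0,0.25],
    [0,0,0.25]
  ],
  "angular": [
    [0,0,0],
    [0,0,0],
    [0,0,0],
    [0,0,0]
  ],
  "fingers": [1,1,1,1]
}}

```text
time_s: 13.87
position: [0.5372, 0.2134, 0.0957]
tcp_rot: [[0.999, -0.05, 0.005], [-0.05, -0.999, -0.0], [0.005, -0.0, -1.0]]
force: [-1.5, -0.2, 7.1]
opening: 0.338
```

```bash
python3 -c "
from h import *
go(.5362,.2134,.093,-2.9)"
```

```text
lin [-0.1   0.    0.27] ang [-0.0001 -0.0052  0.0001] t 13.8667 pos [0.5372 0.2134 0.0957] F [-1.5 -0.2  7.1] op 0.338
```

Emit:
{"api": "move_arm", "payload": {
  "linear": [
    [0,0,0.15],
    [-0.05,0,0.2],
    [-0.08,0,0.25],
    [-0.08,0,0.25]
  ],
  "angular": [
    [0,-0.003,0],
    [0,-0.005,0],
    [0,-0.005,0],
    [0,-0.005,0]
  ],
  "fingers": [1,1,1,1]
}}

```text
time_s: 14.2
position: [0.5374, 0.2134, 0.0943]
tcp_rot: [[0.999, -0.05, 0.003], [-0.05, -0.999, 0.0], [0.003, -0.0, -1.0]]
force: [-0.5, -0.2, 9.0]
opening: 0.34
```

Emit:
{"api": "move_arm", "payload": {
  "linear": [
    [0,0,0.1],
    [0,0,0.15],
    [0,0,0.2],
    [0,0,0.2]
  ],
  "angular": [
    [0,0,0],
    [0,0,0],
    [0,0,0],
    [0,0,0]
  ],
  "fingers": [1,1,1,1]
}}

```text
time_s: 14.53
position: [0.5374, 0.2134, 0.0935]
tcp_rot: [[0.999, -0.05, 0.003], [-0.05, -0.999, 0.0], [0.003, -0.0, -1.0]]
force: [-2.5, 0.1, 10.4]
opening: 0.341
```

Emit:
{"api": "move_arm", "payload": {
  "linear": [
    [0,0,0.1],
    [0,0,0.15],
    [0,0,0.2],
    [0,0,0.2]
  ],
  "angular": [
    [0,0,0],
    [0,0,0],
    [0,0,0],
    [0,0,0]
  ],
  "fingers": [1,1,1,1]
}}

```text
time_s: 14.87
position: [0.5374, 0.2134, 0.0928]
tcp_rot: [[0.999, -0.05, 0.003], [-0.05, -0.999, 0.0], [0.003, -0.0, -1.0]]
force: [-2.6, -0.4, 11.4]
opening: 0.337
```

Emit:
{"api": "move_arm", "payload": {
  "linear": [
    [-0.05,0,0.1],
    [-0.1,0,0.2],
    [-0.1,0,0.25],
    [-0.1,0,0.25]
  ],
  "angular": [
    [0,-0.003,0],
    [0,-0.003,0],
    [0,-0.003,0],
    [0,-0.003,0]
  ],
  "fingers": [1,1,1,1]
}}

```text
time_s: 15.2
position: [0.5374, 0.2134, 0.0921]
tcp_rot: [[0.999, -0.05, 0.003], [-0.05, -0.999, 0.0], [0.003, -0.0, -1.0]]
force: [-1.9, -2.1, 13.2]
opening: 0.337
```

Emit:
{"api": "move_arm", "payload": {
  "linear": [
    [0,0,0.1],
    [0,0,0.2],
    [0,0,0.25],
    [0,0,0.25]
  ],
  "angular": [
    [0,0,0],
    [0,0,0],
    [0,0,0],
    [0,0,0]
  ],
  "fingers": [1,1,1,1]
}}

```text
time_s: 15.53
position: [0.5375, 0.2134, 0.0914]
tcp_rot: [[0.999, -0.049, 0.004], [-0.049, -0.999, 0.0], [0.004, -0.0, -1.0]]
force: [-3.0, 0.7, 14.1]
opening: 0.336
```

Emit:
{"api": "move_arm", "payload": {
  "linear": [
    [0,0,0.1],
    [0,0,0.2],
    [0,0,0.25],
    [0,0,0.25]
  ],
  "angular": [
    [0,0,0],
    [0,0,0],
    [0,0,0],
    [0,0,0]
  ],
  "fingers": [1,1,1,1]
}}

```text
time_s: 15.87
position: [0.5375, 0.2134, 0.0909]
tcp_rot: [[0.999, -0.049, 0.004], [-0.049, -0.999, 0.0], [0.004, -0.0, -1.0]]
force: [-4.0, 0.3, 16.2]
opening: 0.336
```

Emit:
{"api": "move_arm", "payload": {
  "linear": [
    [0,0,0.1],
    [0,0,0.2],
    [0,0,0.25],
    [0,0,0.28],
    [0,0,0.28]
  ],
  "angular": [
    [0,0,0],
    [0,0,0],
    [0,0,0],
    [0,0,0],
    [0,0,0]
  ],
  "fingers": [1,1,1,1,1]
}}

```text
time_s: 16.28
position: [0.5375, 0.2134, 0.0902]
tcp_rot: [[0.999, -0.049, 0.005], [-0.049, -0.999, 0.0], [0.005, -0.0, -1.0]]
force: [-3.7, -1.0, 17.2]
opening: 0.336
```

```bash
python3 - <<'E'
from h import *
import pickle
c=cam('wrist'); d=cam('side'); pickle.dump((c,d),open('w6.pkl','wb'))
a=cv2.resize(d['color'][235:330,205:305],(630,600),interpolation=cv2.INTER_CUBIC); save(a,'s6')
go(.5362,.2134,.097,-2.9)
E
```

```text
lin [-0.13  0.01 -0.67] ang [-0.0003 -0.0047  0.0016] t 16.3833 pos [0.5375 0.2134 0.0903] F [-3.2 -0.5 16.8] op 0.337
```

View pics/s6.png

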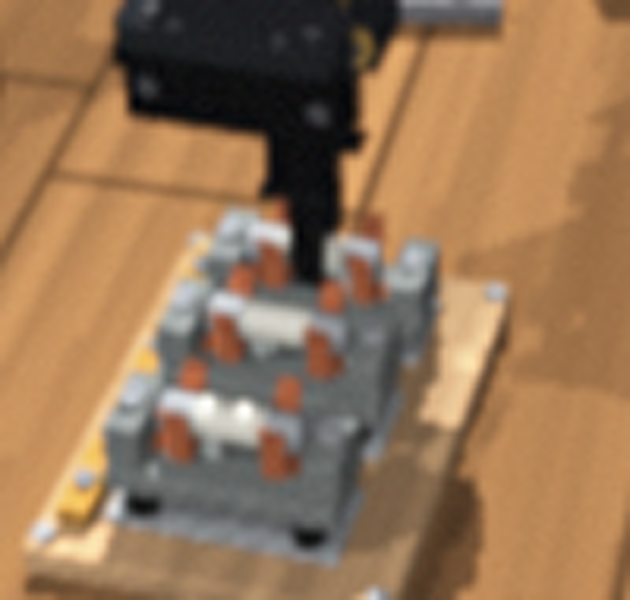

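The fuse sits between the leaves at the same height relative to them as in the neighbouring bases, and the force rose steadily to about 17 N with no plateau. I'll ease off the load and then open the tongs.

Emit:
{"api": "move_arm", "payload": {
  "linear": [
    [0,0,-0.05],
    [0,0,-0.15],
    [-0.04,0,-0.25],
    [-0.06,0,-0.35],
    [-0.08,0,-0.45],
    [-0.1,0,-0.55],
    [-0.1,0,-0.6],
    [-0.1,0,-0.6]
  ],
  "angular": [
    [0,0,0],
    [0,-0.002,0],
    [0,-0.004,0],
    [0,-0.0047,0],
    [0,-0.0047,0],
    [0,-0.0047,0],
    [0,-0.0047,0],
    [0,-0.0047,0]
  ],
  "fingers": [1,1,1,1,1,1,1,1]
}}

```text
time_s: 17.05
position: [0.5373, 0.2134, 0.0967]
tcp_rot: [[0.999, -0.049, 0.002], [-0.049, -0.999, 0.0], [0.002, -0.0, -1.0]]
force: [0.4, -1.0, 4.9]
opening: 0.336
```

Zero-load extrapolates to TCP 0.0998, so the fuse is at about 0.052, which means seated. I'll unload a bit more and open to 37 mm.

Emit:
{"api": "move_arm", "payload": {
  "linear": [
    [-0.05,0,-0.1],
    [-0.1,0,-0.16],
    [-0.1,0,-0.18],
    [-0.1,0,-0.18],
    [-0.1,0,-0.18],
    [-0.1,0,-0.18],
    [-0.1,0,-0.18],
    [-0.1,0,-0.18],
    [-0.1,0,-0.18],
    [-0.1,0,-0.18],
    [-0.1,0,-0.18],
    [-0.1,0,-0.18]
  ],
  "angular": [
    [0,-0.002,0],
    [0,-0.002,0],
    [0,-0.002,0],
    [0,-0.002,0],
    [0,-0.002,0],
    [0,-0.002,0],
    [0,-0.002,0],
    [0,-0.002,0],
    [0,-0.002,0],
    [0,-0.002,0],
    [0,-0.002,0],
    [0,-0.002,0]
  ],
  "fingers": [1,1,0.4,0.32,0.3,0.28,0.26,0.24,0.22,0.2,0.18,0.17]
}}

```text
time_s: 18.05
position: [0.5361, 0.2134, 0.0985]
tcp_rot: [[0.999, -0.049, -0.0], [-0.049, -0.999, 0.0], [-0.0, -0.0, -1.0]]
force: [0.3, -1.0, 0.1]
opening: 0.41
```

Emit:
{"api": "move_arm", "payload": {
  "linear": [
    [0,0,0],
    [0,0,0],
    [0,0,0]
  ],
  "angular": [
    [0,0,0],
    [0,0,0],
    [0,0,0]
  ],
  "fingers": [0.16,0.16,0.16]
}}

```text
time_s: 18.3
position: [0.5361, 0.2134, 0.0985]
tcp_rot: [[0.999, -0.049, -0.0], [-0.049, -0.999, 0.0], [-0.0, -0.0, -1.0]]
force: [0.1, 0.4, -0.7]
opening: 0.419
```

Emit:
{"api": "move_arm", "payload": {
  "linear": [
    [0,0,-0.1],
    [0,0,-0.3],
    [0,0,-0.6],
    [0,0,-0.9],
    [0,0,-1.2],
    [0,0,-1.2]
  ],
  "angular": [
    [0,0,0],
    [0,0,0],
    [0,0,0],
    [0,0,0],
    [0,0,0],
    [0,0,0]
  ],
  "fingers": [0.16,0.16,0.16,0.16,0.16,0.16]
}}

```text
time_s: 18.8
position: [0.5367, 0.2135, 0.1113]
tcp_rot: [[0.999, -0.049, 0.001], [-0.049, -0.999, 0.001], [0.001, -0.001, -1.0]]
force: [0.5, 0.2, -0.5]
opening: 0.421
```

Emit:
{"api": "move_arm", "payload": {
  "linear": [
    [0,0,-1.5],
    [0,0,-3],
    [0,0,-5],
    [-1,0,-7],
    [-2.5,0,-8],
    [-4.5,0,-8],
    [-5.5,0,-8],
    [-5.5,0,-8],
    [-5.5,0,-8]
  ],
  "angular": [
    [0,0,0],
    [0,0,0],
    [0,0,0],
    [0,0,0],
    [0,0,0],
    [0,0,0],
    [0,0,0],
    [0,0,0],
    [0,0,0]
  ],
  "fingers": [0.16,0.16,0.16,0.16,0.16,0.16,0.16,0.16,0.16]
}}

```text
time_s: 19.55
position: [0.4816, 0.2162, 0.1912]
tcp_rot: [[0.999, -0.048, 0.002], [-0.048, -0.999, 0.001], [0.002, -0.001, -1.0]]
force: [0.6, -0.0, -0.9]
opening: 0.42
```

```bash
python3 - <<'E'
from h import *
import pickle
c=cam('wrist'); d=cam('side'); pickle.dump((c,d),open('w7.pkl','wb'))
a=cv2.resize(c['color'][95:260,150:350],(480,396),interpolation=cv2.INTER_CUBIC)
b=cv2.resize(d['color'][240:325,210:300],(420,396),interpolation=cv2.INTER_CUBIC)[:, :320]
save(np.hstack([a,b]),'w7')
go(.513,-.315,.2,-5.3)
E
```

```text
lin [ 5.61 52.91 -0.92] ang [-0.0009 -0.0023  0.0435] t 19.65 pos [0.4828 0.2162 0.1911] F [ 0.7 -0.1 -0.8] op 0.42
```

View pics/w7.png

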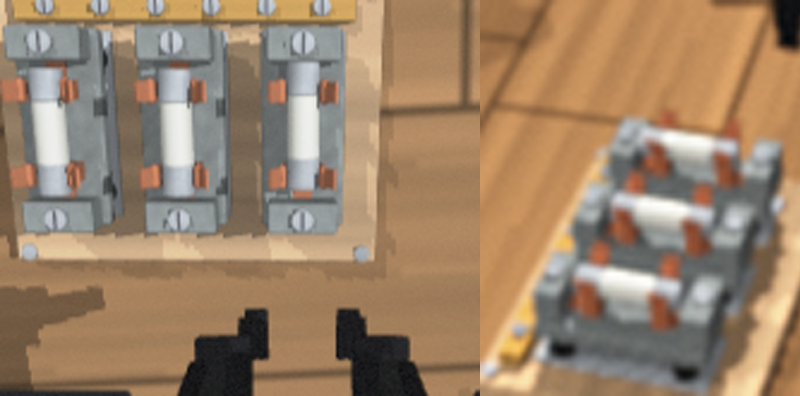

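All three bases now hold fuses, and the new one sits straight between its leaves. I'll check its height numerically against the neighbours.

```bash
python3 - <<'E'
from h import *
import pickle
c,d=pickle.load(open('w7.pkl','rb'))
def cents(im,roi,th):
    x0,y0,x1,y1=roi;m=np.zeros(im.shape[:2],np.uint8);s=im[y0:y1,x0:x1].astype(int)
    m[y0:y1,x0:x1]=(s.min(2)>th)&(s[...,0]>=s[...,2]-2)   # white tube (not bluish cap)
    m=cv2.morphologyEx(m,cv2.MORPH_OPEN,np.ones((2,2)))
    n,l,st,ce=cv2.connectedComponentsWithStats(m);return [(ce[i],st[i][4],st[i][:4].tolist()) for i in range(1,n) if st[i][4]>40]
W=cents(c['color'],(150,110,300,185),170);S=cents(d['color'],(220,260,270,315),150)
for a in W:print('W',a[0].round(2),a[1:])
for a in S:print('S',a[0].round(2),a[1:])
W.sort(key=lambda a:a[0][0]);S.sort(key=lambda a:-a[0][1])
for a,b in zip(W,S):
    o1,r1=ray(c,*a[0]);o2,r2=ray(d,*b[0]);t=np.linalg.lstsq(np.c_[r1,-r2],o2-o1,rcond=None)[0]
    p=o1+t[0]*r1;q=o2+t[1]*r2;print(((p+q)/2).round(4),'gap',np.linalg.norm(p-q).round(4))
E
```

```text
W [277.89 148.71] (np.int32(280), [273, 136, 11, 26])
W [171.85 151.46] (np.int32(328), [165, 138, 15, 27])
W [224.76 151.56] (np.int32(303), [219, 139, 13, 26])
S [255.15 271.66] (np.int32(67), [248, 269, 15, 7])
S [249.24 286.06] (np.int32(70), [244, 283, 12, 8])
S [241.81 301.66] (np.int32(79), [236, 298, 13, 8])
[0.5394 0.3163 0.0509] gap 0.0015
[0.5368 0.2638 0.0506] gap 0.0015
[0.5366 0.2108 0.0502] gap 0.0008
```

Height is 50.2 mm against 50.6 and 50.9 for the neighbours, and the pitch is right, so the fuse is home (about 2 mm along its axis, inside the tolerance). Returning to the stand.

Emit:
{"api": "move_arm", "payload": {
  "linear": [
    [0.2,2,-0.9],
    [0.6,5,-0.9],
    [1,9,-0.9],
    [1.4,13,-0.9],
    [1.8,17,-0.9],
    [2.2,21,-0.9],
    [2.6,25,-0.9],
    [3,29,-0.9],
    [3.4,33,-0.9],
    [3.8,37,-0.9],
    [4.2,41,-0.9],
    [4.6,44.5,-0.9]
  ],
  "angular": [
    [0,0,0.01],
    [0,0,0.02],
    [0,0,0.03],
    [0,0,0.0435],
    [0,0,0.0435],
    [0,0,0.0435],
    [0,0,0.0435],
    [0,0,0.0435],
    [0,0,0.0435],
    [0,0,0.0435],
    [0,0,0.0435],
    [0,0,0.0435]
  ],
  "fingers": [0.16,0.16,0.16,0.16,0.16,0.16,0.16,0.16,0.16,0.16,0.16,0.16]
}}

```text
time_s: 20.65
position: [0.5075, -0.2344, 0.1994]
tcp_rot: [[0.996, -0.094, 0.003], [-0.094, -0.996, -0.0], [0.003, -0.0, -1.0]]
force: [0.9, 0.8, -0.4]
opening: 0.422
```

```bash
python3 -c "
from h import *
go(.473,-.311,.2,-5.3)"
```

```text
lin [-2.72  7.95 -0.06] ang [-0.0001 -0.0031 -0.0016] t 20.65 pos [ 0.5075 -0.2344  0.1994] F [ 0.9  0.8 -0.4] op 0.422
```

Lip position in the wrist image is unchanged from before (row 224, centre column 275.6), so the tongs did not tilt in the grip. I can reuse the pick pose.

```bash
python3 -c "
from h import *
go(.513,-.3158,.15,-5.3)"
```

```text
lin [1.29 8.05 4.95] ang [-0.0001 -0.0031 -0.0016] t 20.65 pos [ 0.5075 -0.2344  0.1994] F [ 0.9  0.8 -0.4] op 0.422
```

Emit:
{"api": "move_arm", "payload": {
  "linear": [
    [0.4,2.5,0],
    [0.8,5,0],
    [1.2,7,0],
    [1.29,8.05,0],
    [1.29,8.05,1],
    [1.29,8.05,3],
    [1.29,8.05,4.5],
    [1.29,8.05,4.95],
    [1.29,8.05,4.95],
    [1.29,8.05,4.95]
  ],
  "angular": [
    [0,-0.003,-0.0016],
    [0,-0.003,-0.0016],
    [0,-0.003,-0.0016],
    [0,-0.003,-0.0016],
    [0,-0.003,-0.0016],
    [0,-0.003,-0.0016],
    [0,-0.003,-0.0016],
    [0,-0.003,-0.0016],
    [0,-0.003,-0.0016],
    [0,-0.003,-0.0016]
  ],
  "fingers": [0.16,0.16,0.16,0.16,0.16,0.16,0.16,0.16,0.16,0.16]
}}

```text
time_s: 21.48
position: [0.5131, -0.3149, 0.1497]
tcp_rot: [[0.996, -0.091, -0.0], [-0.091, -0.996, 0.001], [-0.0, -0.001, -1.0]]
force: [-1.0, -0.3, -0.7]
opening: 0.419
```

```bash
python3 - <<'E'
from h import *
c=cam('wrist')
save(cv2.resize(c['color'][130:270,180:370],(800,590),interpolation=cv2.INTER_CUBIC),'w8')
go(.513,-.3158,.0685,-5.3)
E
```

```text
lin [-0.06  0.04  8.2 ] ang [ 0.0003 -0.0008  0.0009] t 21.5333 pos [ 0.5135 -0.3154  0.1505] F [ 1.6  0.2 -0.5] op 0.42
```

View pics/w8.png

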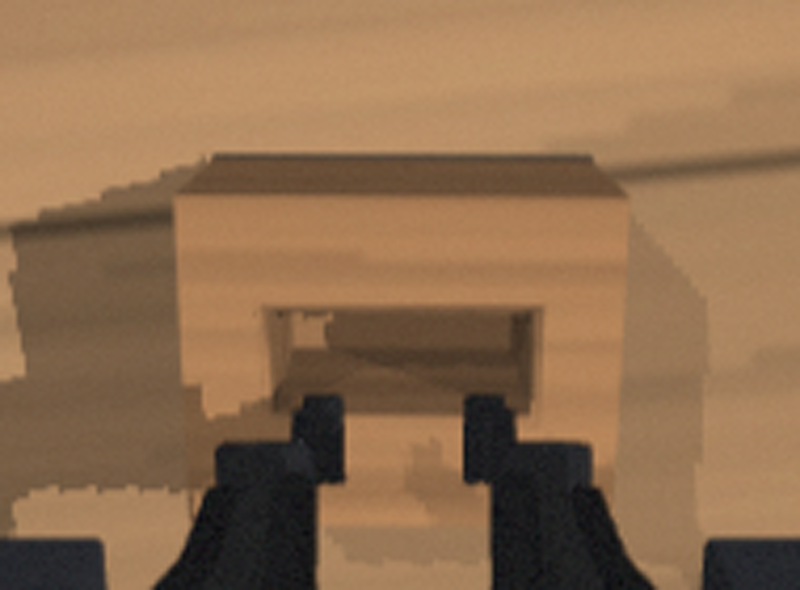

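The tongs (centre 404) are aligned with the pocket and stand (402), parallel. Lowering.

Emit:
{"api": "move_arm", "payload": {
  "linear": [
    [-0.05,0.02,1],
    [-0.05,0.02,2],
    [-0.05,0.02,3],
    [-0.05,0.02,4],
    [-0.05,0.02,5],
    [-0.05,0.02,6],
    [-0.05,0.02,6.8],
    [-0.05,0.02,7.4],
    [-0.05,0.02,7.8],
    [-0.05,0.02,8],
    [-0.05,0.02,8.1],
    [-0.05,0.02,8.1]
  ],
  "angular": [
    [0,0,0],
    [0,0,0],
    [0,0,0],
    [0,0,0],
    [0,0,0],
    [0,0,0],
    [0,0,0],
    [0,0,0],
    [0,0,0],
    [0,0,0],
    [0,0,0],
    [0,0,0]
  ],
  "fingers": [0.16,0.16,0.16,0.16,0.16,0.16,0.16,0.16,0.16,0.16,0.16,0.16]
}}

```text
time_s: 22.53
position: [0.5132, -0.3157, 0.0695]
tcp_rot: [[0.996, -0.092, 0.001], [-0.092, -0.996, -0.001], [0.001, 0.001, -1.0]]
force: [0.5, 0.2, -0.2]
opening: 0.422
```

Emit:
{"api": "move_arm", "payload": {
  "linear": [
    [0,0,0.05],
    [0,0,0.1],
    [0,0,0.1],
    [0,0,0.1]
  ],
  "angular": [
    [0,0,0],
    [0,0,0],
    [0,0,0],
    [0,0,0]
  ],
  "fingers": [0.16,0.16,0.16,0.16]
}}

```text
time_s: 22.87
position: [0.5134, -0.3158, 0.0688]
tcp_rot: [[0.996, -0.092, 0.001], [-0.092, -0.996, -0.001], [0.002, 0.001, -1.0]]
force: [0.2, -0.4, -1.0]
opening: 0.419
```

Lower until the guards make contact.

Emit:
{"api": "move_arm", "payload": {
  "linear": [
    [0,0,0.05],
    [0,0,0.1],
    [0,0,0.12],
    [0,0,0.12]
  ],
  "angular": [
    [0,0,0],
    [0,0,0],
    [0,0,0],
    [0,0,0]
  ],
  "fingers": [0.16,0.16,0.16,0.16]
}}

```text
time_s: 23.2
position: [0.5134, -0.3158, 0.0676]
tcp_rot: [[0.996, -0.092, 0.001], [-0.092, -0.996, -0.001], [0.002, 0.001, -1.0]]
force: [-0.5, 0.5, 0.6]
opening: 0.425
```

Emit:
{"api": "move_arm", "payload": {
  "linear": [
    [0,0,0.05],
    [0,0,0.08],
    [0,0,0.08],
    [0,0,0.08]
  ],
  "angular": [
    [0,0,0],
    [0,0,0],
    [0,0,0],
    [0,0,0]
  ],
  "fingers": [0.16,0.16,0.16,0.16]
}}

```text
time_s: 23.53
position: [0.5134, -0.3158, 0.0673]
tcp_rot: [[0.996, -0.092, 0.002], [-0.092, -0.996, -0.001], [0.002, 0.001, -1.0]]
force: [-1.2, 1.0, 5.3]
opening: 0.422
```

Contact at the same height as the pick. Ease off and release gently.

Emit:
{"api": "move_arm", "payload": {
  "linear": [
    [0,0,-0.03],
    [0,0,-0.03],
    [0,0,-0.03],
    [0,0,-0.03],
    [0,0,-0.03],
    [0,0,-0.03],
    [0,0,-0.03],
    [0,0,-0.03],
    [0,0,-0.03],
    [0,0,-0.03],
    [0,0,-0.03],
    [0,0,-0.03]
  ],
  "angular": [
    [0,0,0],
    [0,0,0],
    [0,0,0],
    [0,0,0],
    [0,0,0],
    [0,0,0],
    [0,0,0],
    [0,0,0],
    [0,0,0],
    [0,0,0],
    [0,0,0],
    [0,0,0]
  ],
  "fingers": [0.14,0.11,0.08,0.05,0,-0.1,-0.3,-0.6,-1,-1,-1,-1]
}}

```text
time_s: 24.53
position: [0.5134, -0.3159, 0.0676]
tcp_rot: [[0.996, -0.092, 0.002], [-0.092, -0.996, -0.001], [0.002, 0.001, -1.0]]
force: [0.0, 0.7, 0.6]
opening: 0.917
```

Emit:
{"api": "move_arm", "payload": {
  "linear": [
    [0,0,-0.5],
    [0,0,-1.5],
    [0,0,-3],
    [0,0,-5],
    [0,0,-8],
    [0,0,-11],
    [0,0,-14],
    [0,0,-17],
    [0,0,-17.2],
    [0,0,-17.2]
  ],
  "angular": [
    [0,0,0],
    [0,0,0],
    [0,0,0],
    [0,0,0],
    [0,0,0],
    [0,0,0],
    [0,0,0],
    [0,0,0],
    [0,0,0],
    [0,0,0]
  ],
  "fingers": [-1,-1,-1,-1,-1,-1,-1,-1,-1,-1]
}}

```text
time_s: 25.37
position: [0.5143, -0.3166, 0.2432]
tcp_rot: [[0.996, -0.091, 0.007], [-0.091, -0.996, -0.006], [0.007, 0.005, -1.0]]
force: [-0.3, -0.7, 0.3]
opening: 0.997
```

```bash
python3 - <<'E'
from h import *
import pickle
from scipy.ndimage import label
c=cam('wrist');t=cam('top'); t0=pickle.load(open('c0.pkl','rb'))[0]; w1=pickle.load(open('w1.pkl','rb'))
go(.513,-.315,.24,-5.3)
for n,cc in(('before',w1),('now',cc:=c)):
    im=cc['color'];m=(im.max(2)<60).astype(np.uint8)
    # region around predicted stand centre
    u,v=proj(cc,[.513,-.315,.08]).astype(int); k=np.zeros_like(m);k[v-32:v+24,u-32:u+32]=m[v-32:v+24,u-32:u+32]
    ys,xs=np.where(k);mid=(xs.min()+xs.max())/2
    print(n,(u,v),xs.min(),xs.max(),ys.min(),ys.max(),'guard mid',onz(cc,mid,(ys.min()+ys.max())/2,.08).round(4),'top edge@guard',onz(cc,mid,ys.min(),.064).round(4),'bow bottom',onz(cc,mid,ys.max(),.125).round(4), k.sum())
d=np.abs(t['color'].astype(int)-t0['color']).max(2)>40
n,l,st,ce=cv2.connectedComponentsWithStats(d.astype(np.uint8))
print([(st[i].tolist(),ce[i].round()) for i in range(1,n) if st[i][4]>25])
E
```

```text
lin [ 0.04 -0.01 -0.05] ang [ 0.0006 -0.0011  0.001 ] t 25.4667 pos [ 0.5126 -0.3151  0.2395] F [-0.6  0.5 -0.3] op 1.004
before (np.int64(277), np.int64(196)) 253 303 180 215 guard mid [ 0.5119 -0.3152  0.08  ] top edge@guard [ 0.5286 -0.3155  0.064 ] bow bottom [ 0.5053 -0.3148  0.125 ] 1119
now (np.int64(272), np.int64(199)) 250 298 185 216 guard mid [ 0.5117 -0.3163  0.08  ] top edge@guard [ 0.5263 -0.3177  0.064 ] bow bottom [ 0.507  -0.3158  0.125 ] 1077
[([311, 158, 249, 262, 28864], array([480., 322.])), ([235, 194, 8, 22, 117], array([238., 204.])), ([332, 196, 6, 18, 65], array([334., 205.])), ([326, 201, 7, 11, 52], array([328., 207.])), ([217, 226, 125, 33, 1785], array([283., 245.])), ([343, 232, 36, 28, 481], array([359., 244.])), ([154, 258, 150, 72, 2796], array([225., 285.])), ([144, 309, 27, 6, 50], array([157., 311.])), ([174, 310, 16, 9, 42], array([181., 314.])), ([30, 314, 92, 44, 1771], array([ 73., 335.])), ([123, 315, 60, 32, 844], array([147., 329.])), ([160, 332, 118, 88, 5815], array([226., 378.])), ([264, 335, 43, 19, 218], array([284., 343.])), ([31, 360, 83, 40, 1705], array([ 80., 378.])), ([116, 400, 39, 20, 444], array([130., 412.])), ([318, 400, 20, 17, 130], array([325., 406.])), ([339, 411, 31, 9, 111], array([354., 417.]))]
```

The tongs are standing within about 1–2 mm of their start position, bow and guards consistent. Nothing touches the robot. Handing in.

```bash
python3 -c "
from h import *
print(hand_in())"
```

```text
the job is handed in; nothing more can be done
None
```

I fitted the large fuse into the empty base with the tongs, put the tongs back in their stand, and handed the job in at about 25.5 s of the 61 s. The hand-in reports no verdict, so the results below come from my own checks.

- **Pressing:** the push peaked at about 17 N with no sudden jump. It eased to about 5 N part-way as the fuse slipped past the mouth of the clips, then rose steadily as it seated.
- **Fuse seated:** by triangulation its centre is at 50.2 mm, against 50.6 and 50.9 mm for the two neighbouring fuses. It is straight and centred sideways.
- **Fuse along its axis:** it lies about 2 mm off centre toward +x, by a rough estimate. The limit is 4.5 mm.
- **Tongs:** after release they stand 1–2 mm from where they were at the start. The guards touched the stand at the same height as when I picked them up.
- **Less certain:** in the last top view, changed patches are the fuse leaving the tray and arriving in the base. The rest looked like the arm and its shadow, and I did not measure the other objects one by one.

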